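Stand the seasonings on the rail in order of height

TASK

Tidy the four seasonings (bottle, pepper mill, spice jar, salt shaker) onto the oak rail, each standing upright in the middle of its own cork pad, in order of height: the tallest on the pad next to the big canister with the wooden lid, falling to the shortest on the pad next to the candle glass. Leave the canister and the candle standing where they are, and let go of everything at the end.

Things in the scene. Friction and masses are not known exactly. Their poses are not given: they have to be found in the camera images.
- bottle_mid (a point): dressing bottle of brown glass, plain label and black cylindrical cap; tallest: 195 mm high, body 57 mm across up to 90 mm, narrow neck above; the cap (31 mm across, 153 to 195 mm up) is the place to grip. 0.35 kg. Stands loose in front of the rail. Point: on its axis, half-way up; z is its axis, up.
- mill_mid (a point): pepper mill of light brown wood; second tallest: 170 mm high with its small steel knob, foot 58 mm across; round head from 123 to 159 mm up, 50 mm across at 137 mm up, where to grip it from above (the head does not turn). 0.18 kg. Stands loose in front of the rail. Point: on its axis, half-way up; z is its axis, up.
- jar_mid (a point): straight glass spice jar with green lid; third: 106 mm high, 46 mm across (grip its body, 50 to 75 mm up, or its lid, 86 to 105 mm up). 0.11 kg. Stands loose in front of the rail. Point: on its axis, half-way up; z is its axis, up.
- shaker_mid (a point): salt shaker, glass with domed grey top; shortest: 90 mm high, foot 36 mm and belly 44 mm across at 28 mm up, tapering to the top, which is 34 mm across from 64 to 80 mm up and is the place to grip. 0.1 kg. Stands loose in front of the rail. Point: on its axis, half-way up; z is its axis, up.
- place_a (a point): centre of the top of a fixed round cork pad, 66 mm across, 3 mm thick, 17 mm above the worktop; one of four in a row 95 mm apart on a low fixed oak rail (385 x 92 x 14 mm, with a strip along its far edge that rises 29 mm above the worktop). z up, y along the row to the left, x across it, away from the robot. This is the leftmost pad (largest y).
- place_b (a point): centre of the top of a fixed round cork pad, 66 mm across, 3 mm thick, 17 mm above the worktop; one of four in a row 95 mm apart on a low fixed oak rail (385 x 92 x 14 mm, with a strip along its far edge that rises 29 mm above the worktop). z up, y along the row to the left, x across it, away from the robot. The second pad from the left.
- place_c (a point): centre of the top of a fixed round cork pad, 66 mm across, 3 mm thick, 17 mm above the worktop; one of four in a row 95 mm apart on a low fixed oak rail (385 x 92 x 14 mm, with a strip along its far edge that rises 29 mm above the worktop). z up, y along the row to the left, x across it, away from the robot. The third pad from the left.
- place_d (a point): centre of the top of a fixed round cork pad, 66 mm across, 3 mm thick, 17 mm above the worktop; one of four in a row 95 mm apart on a low fixed oak rail (385 x 92 x 14 mm, with a strip along its far edge that rises 29 mm above the worktop). z up, y along the row to the left, x across it, away from the robot. The rightmost pad (smallest y).
- canister: round orange storage canister with a dark wooden knobbed lid, 102 mm across, 140 mm high, 0.75 kg, loose, just beyond one end of the rail (left or right differs each time), about 115 mm from the nearest pad's centre. Origin at the centre of its underside, z up. Not to be moved.
- candle: round clear candle glass with pale wax, 76 mm across, 90 mm high, standing loose just beyond the other end of the rail, about 115 mm from the nearest pad's centre. Origin at the centre of its underside, z up. Not to be moved.

How it is judged:
By the outcome, as a careful person would: the job done as asked, in the order asked, and still so for the second after the job is handed in, with the robot touching nothing.
It also fails if it takes over 106 s, if anything falls off the work surface, if the arm or the gripper's body presses on something with over 40 N, if the wrist force passes 120 N, or if a joint passes its speed limit or range.

ROBOT

A 7-joint arm with a two-finger parallel gripper is mounted at the origin on a cart in front of the work surface, level with it; the furniture and walls round the work are solid. World frame = base frame: x ahead of the robot, y to its left, z up, the work surface at z = 0. Lengths are in m, angles in rad, forces in N, time in s.
With the tool pointing down it reaches from about 0.4 to 0.85 m from the base axis. Payload 4.5 kg.
Tool frame: the origin (TCP) lies on the centre line of the jaws, within the pads' length; the fingertips stand 8 mm ahead of it and the grasp point (between the pads) lies 11 mm behind it; z points along the fingers, x is the direction in which the jaws open and shut, and the axes are right-handed (so a half turn about z gives the same grasp; the last joint's range is limited). The gripper opens to 88 mm and grips with 3 to 60 N. Pads are 18 mm wide; open, the fingers measure 123 mm over their backs; the gripper's body (75 mm by 187 mm) begins 45 mm behind the grasp point.
Start: joints at [1.218, 0.689, -0.195, 1.565, 0.157, 0.902, -0.215], TCP at [0.236, -0.579, 0.247] pointing down, gripper open.
Joint ranges: [-3.01, 3.01], [-0.46, 2.08], [-1.47, 1.51], [0.13, 2.56], [-1, 4.14], [0.04, 2.09], [-2.66, 2.66]. Speed limits (rad/s): [2.57, 2.57, 3.14, 3.14, 3.14, 3.14, 3.14].

INTERFACE

Orientations are given as a unit quaternion [x, y, z, w].
In Python, from plant import r gives the robot as it stands.
- The arm moves only by the shell command python3 -m pendant 'ROWS' [FORCE]. ROWS is JSON, a list of rows, each a list of 3 entries, a list of its own where there are three numbers: the turn, a rotation vector about the tool's x, y, z in rad, then the shift along the tool's x, y, z in m, then the opening, from 0 (shut) to 1 (fully open). In form: [[[wx, wy, wz], [tx, ty, tz], claw], ...]. A call has 1 to 10 rows; each row is the pose to reach, as a shift and turn from the pose commanded when the call began, along the tool's axes at that moment; what a row does not reach only later rows make up. A row lasts 1/10 s, in which the tool goes at most 50 mm and 8.59 degrees, less where a joint would pass 70% of its speed; a pose out of reach is approached as far as the arm can. A call with a gripper value outside its range is refused whole. The fingers move at their own pace and stop on an object; FORCE is the grip in N (left out, the last holds). Time passes only in rows, so rows that repeat a pose let the fingers close. It gives the time, the measured TCP pose, the force and the opening at its end, in the units of the state.
- r.get_state(): the state, without advancing time (a new reading comes with each control period).
- r.snapshot(name): name is "scene" or "top" or "wrist"; returns a dict with "image" (480x640x3 uint8, red, green, blue), "mtx" (3x3 intrinsics, pixels), "R" (3x3) and "t" (3): a world point X has camera coordinates R X + t; the wrist camera has in their place "T_tool_cam" (4x4, takes a point from camera to tool coordinates, whose origin is the TCP and whose axes are the tool frame's). Camera axes: x right, y down, z forward; pixel columns grow to the right and rows downward; lengths in m; the calibration is good to about 2 mm. A picture is of the moment at which its call begins: read the wrist's pose just before it. There is no depth.
- r.finish_job(): hands the job in, once; it reports no verdict.
The state is a dict: "clock": time; "q": joint angles; "qd": joint speeds; "joint_torque": joint torques, N m; "tool_pos": TCP position; "eef_rot": TCP orientation; "contact_force": force on the tool from outside, world axes, zero at the start; "moment": the same for the moment, N m; "opening": opening from 0.0 (shut) to 1.0 (fully open).
Only numpy, scipy, OpenCV 4.12 (cv2) and the standard library are available. Lean on these libraries where they do the work, as an engineer would, in place of code of your own. Each camera call takes 0.05 s, during which the arm holds its last target. There are 200 camera calls.

## Working session

There is one attempt and no reset: what is moved stays moved. The work goes in short steps, Python scripts to look and compute and a shell command to move; the robot and the scene stay as the last step left them, time stands still between calls to the robot, and variables do not carry over. Pictures are saved under pics/ and viewed, about 12 in all and at most 16, crops included, and the job is handed in when it is done.

```bash
mkdir -p pics; ls
python3 - <<'E'
from plant import r
import cv2, numpy as np
for n in ["scene","top"]:
    s=r.snapshot(n); cv2.imwrite(f"pics/{n}0.png",s["image"][:,:,::-1]); np.savez(f"{n}0.npz",**{k:s[k] for k in s if k!="name"})
    print(n,s["mtx"].tolist(),s["R"].round(4).tolist(),s["t"].round(4).tolist(), (-s["R"].T@s["t"]).round(3))
st=r.get_state(); print({k:np.round(st[k],4).tolist() for k in st})
E
```

```text
pics
scene [[603.5209519188608, 0.0, 323.93198483001385], [0.0, 603.5209519188608, 227.20312533916996], [0.0, 0.0, 1.0]] [[-0.5898, -0.8073, 0.0177], [-0.3985, 0.2719, -0.8759], [0.7023, -0.5237, -0.4821]] [0.3193, 0.2849, 0.8476] [-0.293  0.624  0.653]
top [[461.02228472924963, 0.0, 314.6256367149222], [0.0, 461.02228472924963, 238.97881102210403], [0.0, 0.0, 1.0]] [[0.0133, -0.9998, 0.0169], [-0.9987, -0.0142, -0.0489], [0.0491, -0.0162, -0.9987]] [-0.003, 0.5547, 1.1557] [0.497 0.024 1.181]
{'clock': 0.1, 'q': [1.2178, 0.6899, -0.1945, 1.5662, 0.1573, 0.9025, -0.2151], 'qd': [0.0029, -0.0, -0.0008, -0.0016, 0.0001, 0.0001, -0.002], 'joint_torque': [-0.0034, -52.8501, -1.2716, -15.3838, -0.0525, 0.0019, 0.0], 'tool_pos': [0.2355, -0.5783, 0.246], 'eef_rot': [0.8298, -0.558, -0.0007, -0.0004], 'contact_force': [-0.2598, -0.3131, -0.3706], 'moment': [-0.0024, -0.0599, 0.0193], 'opening': 0.9984}
```

View pics/top0.png

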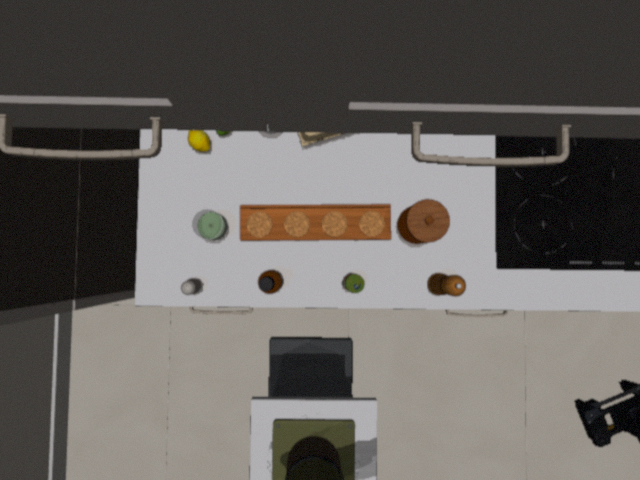

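View pics/scene0.png

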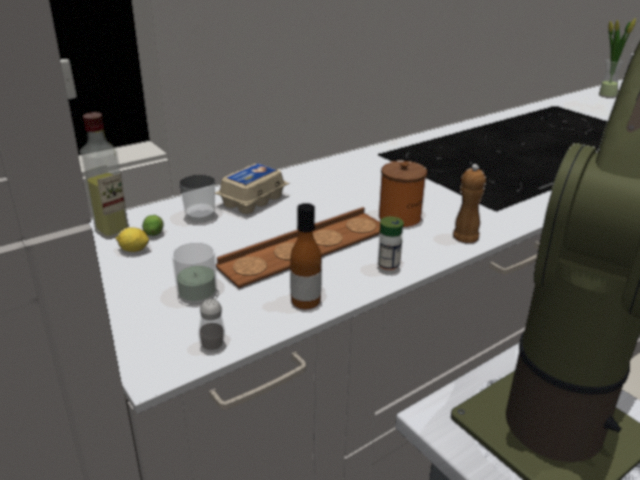

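The top view shows, left to right: shaker (188,286), bottle cap (266,284), jar (354,283) and mill (455,285). The pads run from (259,223) to (372,223). The canister is on the right at (427,221) and the candle on the left at (212,225). So the order is bottle→d, mill→c, jar→b, shaker→a.

```bash
cat > h.py <<'E'
import numpy as np, cv2
from scipy.spatial.transform import Rotation as Ro
def ray(s,uv,z):
    "cast pixel onto plane z (fixed cameras)"
    d=s["R"].T@np.linalg.inv(s["mtx"])@np.array([*uv,1.]); c=-s["R"].T@s["t"]
    return c+d*(z-c[2])/d[2]
def wcam(s,st):
    "make fixed-camera dict from wrist snapshot"
    Rt=Ro.from_quat(st["eef_rot"]).as_matrix(); T=s["T_tool_cam"]
    Rw=Rt@T[:3,:3]; p=Rt@T[:3,3]+st["tool_pos"]
    return dict(image=s["image"],mtx=s["mtx"],R=Rw.T,t=-Rw.T@p)
def shift(st,dxyz,yaw_to=None):
    "world shift -> tool axes"
    return Ro.from_quat(st["eef_rot"]).inv().apply(dxyz)
E
python3 - <<'E'
from h import *
s=dict(np.load("top0.npz")); im=s["image"]
# enlarged crop
c=im[190:310,170:480]; cv2.imwrite("pics/crop0.png",cv2.resize(c[:,:,::-1],None,fx=2.58,fy=2.58,interpolation=cv2.INTER_CUBIC))
hsv=cv2.cvtColor(im,cv2.COLOR_RGB2HSV)
def blobs(m,amin=20):
    n,l,st,ce=cv2.connectedComponentsWithStats(m.astype(np.uint8)); return [(ce[i].round(1).tolist(),st[i].tolist()) for i in range(1,n) if st[i,4]>amin]
# rail mask: saturated orange
roi=np.zeros(im.shape[:2],bool); roi[195:310,165:482]=1
H,S,V=[hsv[...,i].astype(int) for i in range(3)]
print("orange",blobs(roi&(S>90)&(H<25)))
print("dark",blobs(roi&(V<70),10)); print("green",blobs(roi&(H>30)&(H<90)&(S>60),10))
print("nonwhite",blobs(roi&((V<120)|(S>60))))
for n,uv,z in [("bottle",(266,284),.195),("mill",(459,285),.17),("jar",(354,283),.106),("shaker",(188,286),.085),("a",(259.5,223),.017),("d",(372,223),.017),("b",(297,223),.017),("c",(334,223),.017),("can",(428,221),.13),("candle",(212,225),.04)]: print(n,ray(s,uv,z).round(4))
E
```

```text
orange [([423.5, 221.9], [398, 200, 51, 44, 1721]), ([314.6, 221.9], [240, 205, 151, 35, 5224]), ([272.5, 280.0], [259, 271, 23, 22, 247]), ([445.6, 284.4], [428, 274, 37, 22, 612])]
dark [([405.7, 228.1], [398, 208, 23, 35, 295]), ([223.7, 230.3], [219, 221, 8, 18, 34]), ([270.1, 281.3], [259, 271, 24, 22, 365]), ([345.6, 280.4], [343, 274, 8, 14, 29]), ([437.8, 283.7], [428, 274, 21, 20, 312]), ([196.4, 284.8], [190, 279, 11, 14, 77])]
green [([216.2, 223.6], [212, 222, 9, 4, 12]), ([353.9, 282.7], [345, 274, 19, 19, 259])]
nonwhite [([422.9, 222.3], [397, 199, 53, 46, 1845]), ([314.8, 222.1], [240, 204, 151, 37, 5343]), ([213.7, 230.2], [197, 215, 32, 27, 273]), ([213.2, 224.6], [209, 222, 12, 6, 26]), ([270.3, 281.3], [258, 270, 26, 24, 493]), ([352.6, 282.7], [342, 273, 22, 20, 348]), ([445.4, 284.4], [427, 273, 39, 23, 719]), ([195.1, 285.3], [185, 278, 18, 17, 181])]
bottle [0.4483 0.1098 0.195 ]
mill [ 0.4502 -0.3114  0.17  ]
jar [ 0.4488 -0.0869  0.106 ]
shaker [0.4359 0.303  0.085 ]
a [0.593  0.1446 0.017 ]
d [ 0.5972 -0.1404  0.017 ]
b [0.5944 0.0499 0.017 ]
c [ 0.5957 -0.0438  0.017 ]
can [ 0.594  -0.2534  0.13  ]
candle [0.5844 0.2594 0.04  ]
```

View pics/crop0.png

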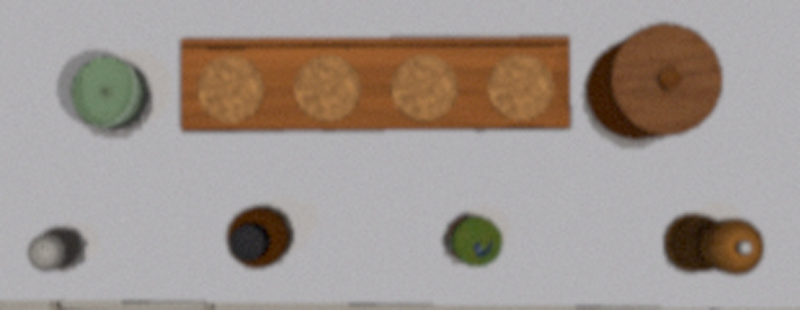

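```bash
python3 -m pendant '[[[0,0,-1.185],[-0.168,-0.30,-0.053],1],[[0,0,-1.185],[-0.168,-0.30,-0.053],1],[[0,0,-1.185],[-0.168,-0.30,-0.053],1],[[0,0,-1.185],[-0.168,-0.30,-0.053],1],[[0,0,-1.185],[-0.168,-0.30,-0.053],1],[[0,0,-1.185],[-0.168,-0.30,-0.053],1],[[0,0,-1.185],[-0.168,-0.30,-0.053],1],[[0,0,-1.185],[-0.168,-0.30,-0.053],1],[[0,0,-1.185],[-0.168,-0.30,-0.053],1],[[0,0,-1.185],[-0.168,-0.30,-0.053],1]]' 20
python3 - <<'E'
from h import *; from plant import r
st=r.get_state(); s=r.snapshot("wrist"); print(np.round(st["tool_pos"],4),np.round(st["eef_rot"],4),s["T_tool_cam"].round(3).tolist(),np.round(st["q"],2)); cv2.imwrite("pics/w1.png",s["image"][:,:,::-1])
E
```

```text
clock: 1.1
tool_pos: [0.4492, -0.3111, 0.2992]
eef_rot: [1.0, -0.002, -0.001, 0.0]
contact_force: [0.3, -0.4, 0.7]
opening: 1.006
[ 0.4492 -0.3111  0.2992] [ 1.e+00 -2.e-03 -8.e-04  1.e-04] [[1.0, 0.001, -0.001, -0.0], [-0.0, 0.96, 0.279, -0.071], [0.001, -0.279, 0.96, -0.138], [0.0, 0.0, 0.0, 1.0]] [ 0.85  0.56 -0.54  1.73  0.34  0.95  0.17]
```

View pics/w1.png

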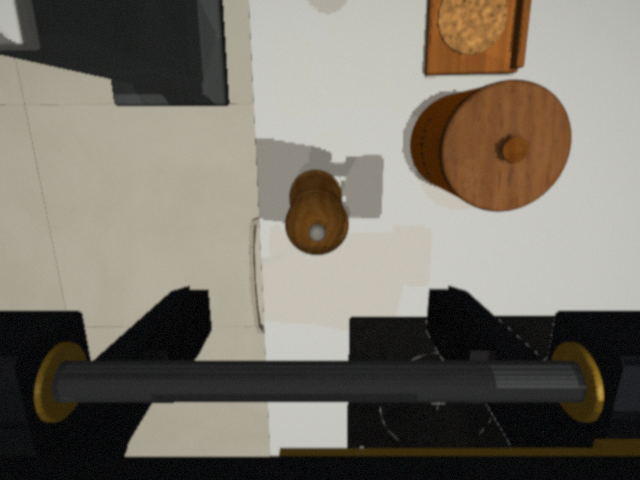

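The wrist view shows the mill knob at (317,232), directly under the tool. The canister is at upper right, with pad d and the rail end above it.

```bash
cat > look.py <<'E'
import sys
from h import *; from plant import r
st=r.get_state(); w=wcam(r.snapshot("wrist"),st); n=sys.argv[1]
np.savez(n+".npz",**w); print(np.round(st["tool_pos"],4)); cv2.imwrite(f"pics/{n}.png",w["image"][:,:,::-1])
E
python3 -m pendant '[[[0,0,0],[0.05,-0.23,0],1],[[0,0,0],[0.05,-0.23,0],1],[[0,0,0],[0.05,-0.23,0],1],[[0,0,0],[0.05,-0.23,0],1],[[0,0,0],[0.05,-0.23,0],1],[[0,0,0],[0.05,-0.23,0],1],[[0,0,0],[0.05,-0.23,0],1]]'; python3 look.py w2
python3 -m pendant '[[[0,0,0],[0,-0.17,0],1],[[0,0,0],[0,-0.17,0],1],[[0,0,0],[0,-0.17,0],1],[[0,0,0],[0,-0.17,0],1],[[0,0,0],[0,-0.17,0],1],[[0,0,0],[0,-0.17,0],1]]'; python3 look.py w3
python3 -m pendant '[[[0,0,0],[-0.06,-0.215,0],1],[[0,0,0],[-0.06,-0.215,0],1],[[0,0,0],[-0.06,-0.215,0],1],[[0,0,0],[-0.06,-0.215,0],1],[[0,0,0],[-0.06,-0.215,0],1],[[0,0,0],[-0.06,-0.215,0],1],[[0,0,0],[-0.06,-0.215,0],1]]'; python3 look.py w4
python3 - <<'E'
import cv2,numpy as np
cv2.imwrite("pics/m1.png",cv2.resize(np.hstack([cv2.imread(f"pics/w{i}.png")[:400] for i in (2,3)]),(800,250)))
E
```

```text
clock: 1.85
tool_pos: [0.4997, -0.0809, 0.2995]
eef_rot: [1.0, -0.0, -0.0, 0.001]
contact_force: [-0.3, -1.2, -0.3]
opening: 0.998
[ 0.4997 -0.0809  0.2995]
clock: 2.5
tool_pos: [0.5001, 0.0873, 0.2993]
eef_rot: [1.0, -0.001, -0.0, 0.001]
contact_force: [0.0, -1.3, 0.7]
opening: 0.994
[0.5001 0.0873 0.2993]
clock: 3.25
tool_pos: [0.4409, 0.3024, 0.2993]
eef_rot: [1.0, -0.001, 0.0, 0.001]
contact_force: [0.9, 0.4, -0.3]
opening: 1.001
[0.4409 0.3024 0.2993]
```

View pics/m1.png

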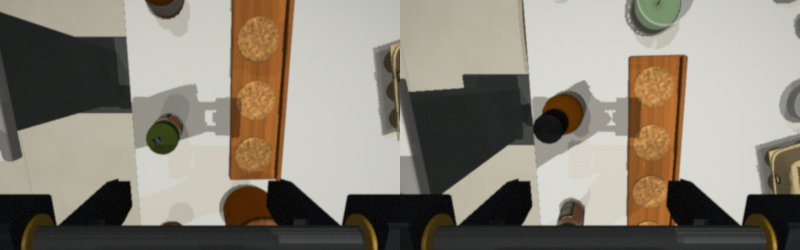

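View pics/w4.png

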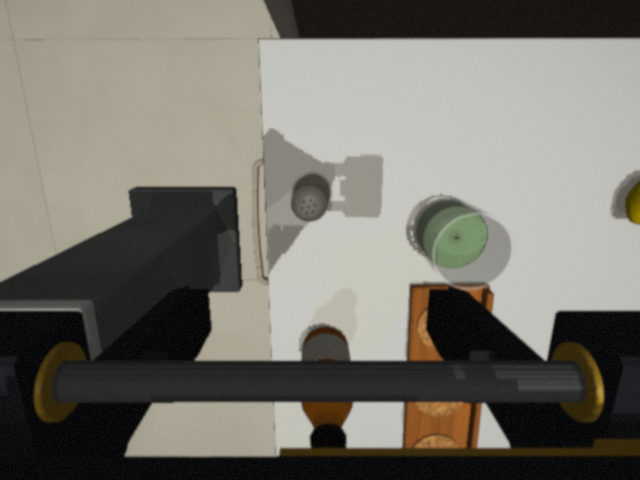

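The montage shows the jar lid near (261,219) in w2 and the bottle cap near (240,200) in w3, with pads in both. In w4 the shaker top is at (308,202).

```bash
python3 - <<'E'
from h import *
W={i:dict(np.load(f"w{i}.npz")) for i in (2,3,4)}
def cen(m,box,amin=300):
    k=np.zeros(m.shape,np.uint8);x0,y0,x1,y1=box;k[y0:y1,x0:x1]=m[y0:y1,x0:x1]
    k=cv2.morphologyEx(cv2.morphologyEx(k,cv2.MORPH_CLOSE,np.ones((7,7))),cv2.MORPH_OPEN,np.ones((5,5)))
    return [(tuple(np.round(c[0],1)),round(c[1],1),cv2.contourArea(q)) for q in cv2.findContours(k,0,2)[0] if cv2.contourArea(q)>amin for c in [cv2.minEnclosingCircle(q)]]
for i in (2,3):
    w=W[i];h=cv2.cvtColor(w["image"],cv2.COLOR_RGB2HSV).astype(int);im=w["image"].astype(int)
    m=(h[...,0]<25)&(h[...,1]>70)&(im[...,1]>105)
    for c in cen(m,(360,0,470,330),1200): print(i,"pad",c,ray(w,c[0],.017).round(4))
    if i==2:
        for c in cen((h[...,0]>30)&(h[...,0]<85)&(h[...,1]>90),(200,150,330,270)): print("jar",c,ray(w,c[0],.106).round(4))
    else:
        for c in cen(im.max(2)<45,(214,170,290,240)): print("cap",c,ray(w,c[0],.195).round(4))
print("shaker",ray(W[4],(308,202),.085).round(4), ray(W[4],(308,203),.076).round(4))
s=dict(np.load("top0.npz"))
for n,uv,z in [("mill",(458.8,285.7),.17),("shaker",(187.8,286.9),.085),("a",(259.5,224.5),.017),("d",(371.9,223.7),.017)]: print(n,ray(s,uv,z).round(4))
# mill from w1: tool pose level at (.4492,-.3111,.2992)
from plant import r
E
python3 - <<'E'
import numpy as np
print(np.load("w4.npz")["mtx"].round(1).tolist())
from sys import path; path.insert(0,".")
from h import *
w=dict(np.load("w4.npz")); T=np.array([[1,.001,-.001,0],[0,.96,.279,-.071],[.001,-.279,.96,-.138],[0,0,0,1.]])
v=wcam(dict(image=0,mtx=w["mtx"],T_tool_cam=T),dict(eef_rot=[1,-.002,-.0008,.0001],tool_pos=np.array([.4492,-.3111,.2992])))
print("mill",ray(v,(317,232),.168).round(4))
E
```

```text
2 pad ((np.float64(404.3), np.float64(244.4)), 30.4, 2268.5) [ 0.5945 -0.1375  0.017 ]
2 pad ((np.float64(413.0), np.float64(159.0)), 36.1, 2946.0) [ 0.598 -0.044  0.017]
2 pad ((np.float64(412.5), np.float64(61.5)), 35.5, 3433.0) [0.5913 0.05   0.017 ]
jar ((np.float64(259.8), np.float64(218.7)), 26.4, 1989.5) [ 0.4486 -0.0873  0.106 ]
3 pad ((np.float64(402.4), np.float64(307.3)), 29.9, 2110.5) [ 0.597  -0.0465  0.017 ]
3 pad ((np.float64(402.5), np.float64(180.1)), 74.4, 6955.5) [0.5887 0.1017 0.017 ]
cap ((np.float64(241.0), np.float64(199.9)), 29.2, 2164.5) [0.4516 0.1138 0.195 ]
shaker [0.431  0.3063 0.085 ] [0.4307 0.3037 0.076 ]
mill [ 0.4487 -0.311   0.17  ]
shaker [0.4338 0.3034 0.085 ]
a [0.5892 0.1446 0.017 ]
d [ 0.5954 -0.1401  0.017 ]
[[394.4, 0.0, 318.4], [0.0, 394.4, 239.9], [0.0, 0.0, 1.0]]
mill [ 0.448  -0.3127  0.168 ]
```

Run:
```python
from h import *
W={i:dict(np.load(f"w{i}.npz")) for i in (2,3)}; s=dict(np.load("top0.npz"))
obs=[(1,2,(411,61)),(2,2,(410,158)),(3,2,(405.5,247)),(0,3,(406,138)),(1,3,(404.5,226)),(2,3,(403,307))]
P=[(k,ray(W[i],u,.017)) for k,i,u in obs]+[(k,ray(s,u,.017)) for k,u in enumerate([(259.5,224.5),(296.7,224.1),(334.3,223.7),(371.9,223.7)])]
for k,p in P: print("abcd"[k],p[:2].round(4))
k=np.array([q[0] for q in P]);X=np.array([q[1] for q in P])
px=np.polyfit(k,X[:,0],1);py=np.polyfit(k,X[:,1],1);print(px,py)
# rail near edge in w3,w2: brown mask left boundary per row
for i in (2,3):
    h=cv2.cvtColor(W[i]["image"],cv2.COLOR_RGB2HSV).astype(int);m=(h[...,0]<22)&(h[...,1]>110)
    for v in (40,120,150,200,260,270):
        c=np.flatnonzero(m[v,340:480]); 
        if len(c): print(i,v,340+c.min(),340+c.max(),ray(W[i],(340+c.min(),v),.014)[:2].round(4))
```

```text
b [0.5898 0.0504]
c [ 0.5948 -0.043 ]
d [ 0.5961 -0.1405]
a [0.5898 0.145 ]
b [0.5937 0.0514]
c [ 0.5977 -0.0462]
a [0.5892 0.1446]
b [0.5916 0.0506]
c [ 0.594  -0.0446]
d [ 0.5954 -0.1401]
[0.00232819 0.58970055] [-0.09509382  0.14540739]
2 40 372 467 [0.5512 0.0697]
2 120 370 460 [ 0.552  -0.0048]
2 150 370 458 [ 0.553  -0.0349]
2 200 369 454 [ 0.5539 -0.088 ]
2 260 368 450 [ 0.5551 -0.1569]
2 270 368 449 [ 0.5556 -0.169 ]
3 120 367 457 [0.5493 0.163 ]
3 150 366 454 [0.5493 0.1329]
3 200 366 451 [0.5509 0.0798]
3 260 365 446 [0.5519 0.0109]
3 270 365 446 [ 0.5523 -0.0012]
```

```bash
python3 -m pendant '[[[0,0,0],[-0.009,0,0.05],1],[[0,0,0],[-0.009,0,0.10],1],[[0,0,0],[-0.009,0,0.14],1],[[0,0,0],[-0.009,0,0.14],1],[[0,0,0],[-0.009,0,0.14],1]]' 15; python3 look.py w5
```

```text
clock: 3.8
tool_pos: [0.4317, 0.3033, 0.1601]
eef_rot: [1.0, -0.001, -0.0, 0.001]
contact_force: [1.2, 0.4, -0.0]
opening: 0.999
[0.4317 0.3033 0.1601]
```

View pics/w5.png

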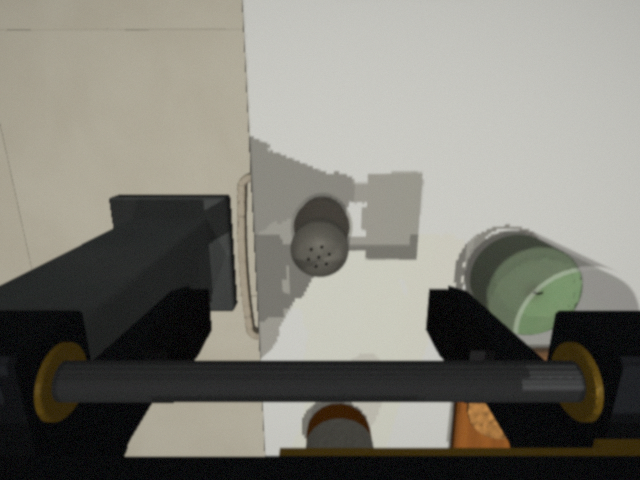

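In w5 the shaker top sits at (320,251), centred between the fingers. I'll go down and grip.

```bash
python3 -m pendant '[[[0,0,0],[0,0,0.05],1],[[0,0,0],[0,0,0.099],1],[[0,0,0],[0,0,0.099],1],[[0,0,0],[0,0,0.099],0],[[0,0,0],[0,0,0.099],0],[[0,0,0],[0,0,0.099],0],[[0,0,0],[0,0,0.099],0],[[0,0,0],[0,0,0.099],0],[[0,0,0],[0,0,0.099],0],[[0,0,0],[0,0,0.099],0]]' 15
python3 -m pendant '[[[0,0,0],[0,0,-0.02],0],[[0,0,0],[0,0,-0.06],0],[[0,0,0],[0,0,-0.11],0],[[0,0,0],[0,0,-0.16],0],[[0,0,0],[0,0,-0.21],0],[[0,0,0],[0,0,-0.21],0]]'
```

```text
clock: 4.85
tool_pos: [0.4308, 0.305, 0.0609]
eef_rot: [1.0, 0.0, 0.0, -0.0]
contact_force: [0.5, -0.0, 1.4]
opening: 0.399
clock: 5.45
tool_pos: [0.4329, 0.3079, 0.2767]
eef_rot: [1.0, 0.0, 0.005, -0.004]
contact_force: [0.8, 0.8, -0.5]
opening: 0.393
```

```bash
cat > pos.py <<'E'
from plant import r; import numpy as np, sys
st=r.get_state(); p=np.array(st["tool_pos"])
t=np.array([float(a) for a in sys.argv[1:4]]); d=t-p
print("pos",p.round(4),"rot",np.round(st["eef_rot"],4),"tool shift",(d*[1,-1,-1]).round(4),"op",round(st["opening"],3),np.round(st["contact_force"],1))
E
python3 -m pendant '[[[0,0,0],[0.04,0.04,0],0],[[0,0,0],[0.08,0.08,0],0],[[0,0,0],[0.115,0.115,0],0],[[0,0,0],[0.145,0.145,0],0],[[0,0,0],[0.158,0.159,0],0],[[0,0,0],[0.158,0.159,0],0],[[0,0,0],[0.158,0.159,0],0]]'
python3 pos.py .5897 .1454 .079; python3 look.py w6
```

```text
clock: 6.15
tool_pos: [0.5879, 0.146, 0.2693]
eef_rot: [1.0, 0.0, -0.001, 0.0]
contact_force: [-0.5, 1.2, -0.3]
opening: 0.396
pos [0.5879 0.146  0.2693] rot [ 1.0e+00  3.0e-04 -1.4e-03  1.0e-04] tool shift [0.0018 0.0006 0.1903] op 0.396 [-0.5  1.2 -0.3]
[0.5879 0.146  0.2693]
```

View pics/w6.png

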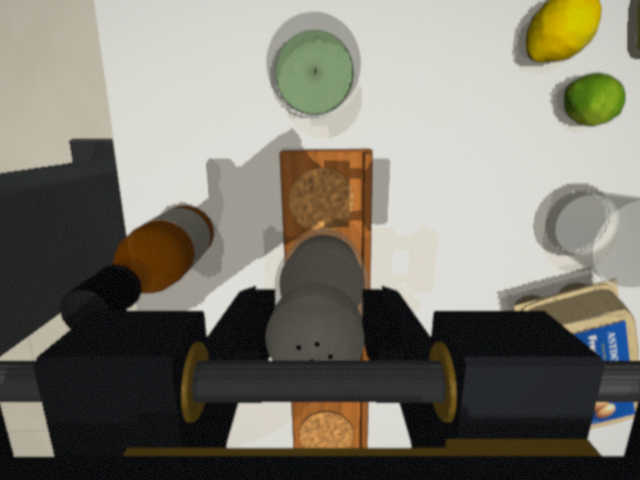

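Pad a is at (322,198), about 1–2 mm from the earlier estimate, so I'll place the shaker with a small correction.

```bash
python3 -m pendant '[[[0,0,0],[0.0025,0,0.05],0],[[0,0,0],[0.0025,0,0.10],0],[[0,0,0],[0.0025,0,0.15],0],[[0,0,0],[0.0025,0,0.175],0],[[0,0,0],[0.0025,0,0.185],0],[[0,0,0],[0.0025,0,0.191],0],[[0,0,0],[0.0025,0,0.191],0],[[0,0,0],[0.0025,0,0.191],0]]'; python3 pos.py .5905 .146 .078
```

```text
clock: 7.0
tool_pos: [0.5922, 0.1469, 0.0813]
eef_rot: [1.0, 0.001, 0.001, -0.001]
contact_force: [0.1, 0.1, -1.4]
opening: 0.396
pos [0.5922 0.1469 0.0813] rot [ 1.0e+00  7.0e-04  1.4e-03 -5.0e-04] tool shift [-0.0017  0.0009  0.0033] op 0.396 [ 0.1  0.1 -1.4]
```

```bash
python3 -m pendant '[[[0,0,0],[0,0,0.001],0],[[0,0,0],[0,0,0.001],0]]'; python3 pos.py .5905 .146 .078;python3 -m pendant '[[[0,0,0],[0,0,0],0]]'
```

```text
clock: 7.2
tool_pos: [0.5919, 0.1462, 0.0797]
eef_rot: [1.0, 0.0, 0.001, -0.0]
contact_force: [0.0, 0.4, -1.1]
opening: 0.4
pos [0.5919 0.1462 0.0797] rot [ 1.e+00  4.e-04  8.e-04 -2.e-04] tool shift [-0.0014  0.0002  0.0017] op 0.4 [ 0.   0.4 -1.1]
clock: 7.3
tool_pos: [0.5916, 0.1461, 0.0793]
eef_rot: [1.0, 0.0, 0.0, -0.0]
contact_force: [0.1, -0.6, -0.3]
opening: 0.396
```

```bash
python3 -m pendant '[[[0,0,0],[-0.001,0,0.001],0],[[0,0,0],[-0.001,0,0.001],0],[[0,0,0],[-0.001,0,0.001],0.8],[[0,0,0],[-0.001,0,0.001],0.8],[[0,0,0],[-0.001,0,0.001],0.8],[[0,0,0],[-0.001,0,0.001],0.8],[[0,0,0],[-0.001,0,-0.03],1],[[0,0,0],[-0.001,0,-0.08],1],[[0,0,0],[-0.001,0,-0.13],1],[[0,0,0],[-0.001,0,-0.18],1]]'
python3 -m pendant '[[[0,0,0],[-0.142,0.233,-0.04],1],[[0,0,0],[-0.142,0.233,-0.04],1],[[0,0,0],[-0.142,0.233,-0.04],1],[[0,0,0],[-0.142,0.233,-0.04],1],[[0,0,0],[-0.142,0.233,-0.04],1],[[0,0,0],[-0.142,0.233,-0.04],1],[[0,0,0],[-0.142,0.233,0.08],1],[[0,0,0],[-0.142,0.233,0.08],1],[[0,0,0],[-0.142,0.233,0.08],1],[[0,0,0],[-0.142,0.233,0.08],1]]'; python3 pos.py .4487 -.087 .059; python3 look.py w7
```

```text
clock: 8.3
tool_pos: [0.5898, 0.1459, 0.2605]
eef_rot: [1.0, 0.001, -0.0, 0.0]
contact_force: [-0.2, 0.3, 0.5]
opening: 0.997
clock: 9.3
tool_pos: [0.4466, -0.087, 0.1766]
eef_rot: [1.0, 0.001, -0.003, -0.0]
contact_force: [0.0, 0.6, -0.0]
opening: 1.005
pos [ 0.4466 -0.087   0.1766] rot [ 1.0e+00  8.0e-04 -2.9e-03 -2.0e-04] tool shift [0.0021 0.     0.1176] op 1.005 [ 0.   0.6 -0. ]
[ 0.4466 -0.087   0.1766]
```

View pics/w7.png

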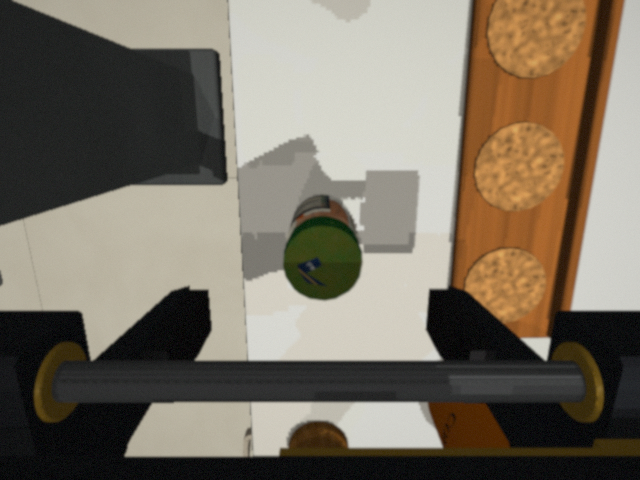

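The jar lid is centred at (323,260) in w7, 2 mm towards +x of the jaw centre. I'll go down and grip.

```bash
python3 -m pendant '[[[0,0,0],[0.002,0.001,0.04],1],[[0,0,0],[0.002,0.001,0.08],1],[[0,0,0],[0.002,0.001,0.118],1],[[0,0,0],[0.002,0.001,0.118],1],[[0,0,0],[0.002,0.001,0.118],0],[[0,0,0],[0.002,0.001,0.118],0],[[0,0,0],[0.002,0.001,0.118],0],[[0,0,0],[0.002,0.001,0.118],0],[[0,0,0],[0.002,0.001,0.118],0],[[0,0,0],[0.002,0.001,0.118],0]]' 15; python3 pos.py 0.592 .0503 .2
python3 -m pendant '[[[0,0,0],[0,0,-0.02],0],[[0,0,0],[0,0,-0.06],0],[[0,0,0],[0,0,-0.11],0],[[0,0,0],[0,0,-0.16],0],[[0,0,0],[0.03,-0.03,-0.18],0],[[0,0,0],[0.07,-0.07,-0.18],0],[[0,0,0],[0.11,-0.11,-0.18],0],[[0,0,0],[0.135,-0.135,-0.18],0],[[0,0,0],[0.143,-0.138,-0.18],0],[[0,0,0],[0.143,-0.138,-0.18],0]]'
python3 -m pendant '[[[0,0,0],[0,0,0],0],[[0,0,0],[0,0,0],0]]';  python3 pos.py .592 .0503 .077; python3 look.py w8
python3 - <<'E'
from h import *
w=dict(np.load("w7.npz"))
for u in [(537,30),(520,165.5),(505.5,285)]: print(ray(w,u,.017).round(4))
E
```

```text
clock: 10.35
tool_pos: [0.4505, -0.0883, 0.0612]
eef_rot: [1.0, 0.0, 0.0, 0.0]
contact_force: [-0.0, -0.3, 5.1]
opening: 0.52
pos [ 0.4505 -0.0883  0.0612] rot [1.e+00 3.e-04 3.e-04 1.e-04] tool shift [ 0.1415 -0.1386 -0.1388] op 0.52 [-0.  -0.3  5.1]
clock: 11.35
tool_pos: [0.5938, 0.0514, 0.2401]
eef_rot: [1.0, 0.002, -0.0, -0.0]
contact_force: [-0.9, -0.6, -1.8]
opening: 0.52
clock: 11.55
tool_pos: [0.5921, 0.048, 0.2404]
eef_rot: [1.0, -0.0, -0.001, 0.001]
contact_force: [-0.5, -0.4, -0.5]
opening: 0.518
pos [0.5921 0.048  0.2404] rot [ 1.e+00 -4.e-04 -9.e-04  9.e-04] tool shift [-1.000e-04 -2.300e-03  1.634e-01] op 0.518 [-0.5 -0.4 -0.5]
[0.5921 0.048  0.2404]
[0.5933 0.0466 0.017 ]
[ 0.5948 -0.0441  0.017 ]
[ 0.5968 -0.1397  0.017 ]
```

```bash
python3 -m pendant '[[[0,0,0],[0,-0.001,0.05],0],[[0,0,0],[0,-0.001,0.10],0],[[0,0,0],[0,-0.001,0.135],0],[[0,0,0],[0,-0.001,0.15],0],[[0,0,0],[0,-0.001,0.157],0],[[0,0,0],[0,-0.001,0.161],0],[[0,0,0],[0,-0.001,0.161],0],[[0,0,0],[0,-0.001,0.161],0]]'; for i in 1 2 3; do python3 -m pendant '[[[0,0,0],[0,0,0],0]]'; done;  python3 pos.py .592 .0503 .078
```

```text
clock: 12.4
tool_pos: [0.5944, 0.0512, 0.0812]
eef_rot: [1.0, 0.0, 0.001, -0.0]
contact_force: [-0.1, 1.0, -1.3]
opening: 0.52
clock: 12.5
tool_pos: [0.5942, 0.0512, 0.0809]
eef_rot: [1.0, 0.0, 0.001, -0.0]
contact_force: [-0.2, 0.0, -0.4]
opening: 0.517
clock: 12.6
tool_pos: [0.5939, 0.0511, 0.0805]
eef_rot: [1.0, 0.0, 0.001, -0.0]
contact_force: [-0.8, -0.9, -1.1]
opening: 0.518
clock: 12.7
tool_pos: [0.5936, 0.0511, 0.0801]
eef_rot: [1.0, 0.0, 0.0, 0.0]
contact_force: [-0.1, -0.1, -0.6]
opening: 0.522
pos [0.5936 0.0511 0.0801] rot [1.e+00 5.e-04 4.e-04 0.e+00] tool shift [-0.0016  0.0008  0.0021] op 0.522 [-0.1 -0.1 -0.6]
```

```bash
python3 -m pendant '[[[0,0,0],[-0.001,0,0.002],0],[[0,0,0],[-0.001,0,0.002],0],[[0,0,0],[-0.001,0,0.002],0],[[0,0,0],[-0.001,0,0.002],0],[[0,0,0],[-0.001,0,0.002],0.8],[[0,0,0],[-0.001,0,0.002],0.8],[[0,0,0],[-0.001,0,0.002],0.8],[[0,0,0],[-0.001,0,0.002],0.8],[[0,0,0],[-0.001,0,-0.03],1],[[0,0,0],[-0.001,0,-0.08],1]]'
python3 -m pendant '[[[0,0,0],[0,0,-0.05],1],[[0,0,0],[0,0,-0.10],1],[[0,0,0],[0,0,-0.15],1],[[0,0,0],[-0.144,0.363,-0.15],1],[[0,0,0],[-0.144,0.363,-0.15],1],[[0,0,0],[-0.144,0.363,-0.15],1],[[0,0,0],[-0.144,0.363,-0.15],1],[[0,0,0],[-0.144,0.363,-0.15],1],[[0,0,0],[-0.144,0.363,-0.15],1],[[0,0,0],[-0.144,0.363,-0.15],1]]'
python3 -m pendant '[[[0,0,0],[-0.02,0.05,0],1],[[0,0,0],[-0.02,0.05,0],1]]'; python3 pos.py .4485 -.312 .126
```

```text
clock: 13.7
tool_pos: [0.5902, 0.0504, 0.1579]
eef_rot: [1.0, 0.001, -0.003, 0.001]
contact_force: [1.0, 0.0, 0.7]
opening: 0.958
clock: 14.7
tool_pos: [0.4625, -0.2762, 0.3098]
eef_rot: [1.0, 0.001, 0.0, 0.0]
contact_force: [0.3, -0.5, -0.2]
opening: 0.998
clock: 14.9
tool_pos: [0.4391, -0.3325, 0.3087]
eef_rot: [1.0, -0.006, -0.002, 0.002]
contact_force: [0.3, -0.4, -0.2]
opening: 0.998
pos [ 0.4391 -0.3325  0.3087] rot [ 1.     -0.0059 -0.002   0.002 ] tool shift [ 0.0094 -0.0205  0.1827] op 0.998 [ 0.3 -0.4 -0.2]
```

```bash
python3 -m pendant '[[[0,0,0],[0.009,-0.02,0],1],[[0,0,0],[0.009,-0.02,0.04],1],[[0,0,0],[0.009,-0.02,0.08],1],[[0,0,0],[0.009,-0.02,0.08],1],[[0,0,0],[0.009,-0.02,0.08],1],[[0,0,0],[0.009,-0.02,0.08],1]]'; python3 pos.py .4485 -.312 .126; python3 look.py w9
```

```text
clock: 15.5
tool_pos: [0.4541, -0.3046, 0.2316]
eef_rot: [1.0, 0.001, 0.002, 0.001]
contact_force: [0.5, -0.3, -0.3]
opening: 1.0
pos [ 0.4541 -0.3046  0.2316] rot [1.0e+00 5.0e-04 1.6e-03 7.0e-04] tool shift [-0.0056  0.0074  0.1056] op 1.0 [ 0.5 -0.3 -0.3]
[ 0.4541 -0.3046  0.2316]
```

View pics/w9.png

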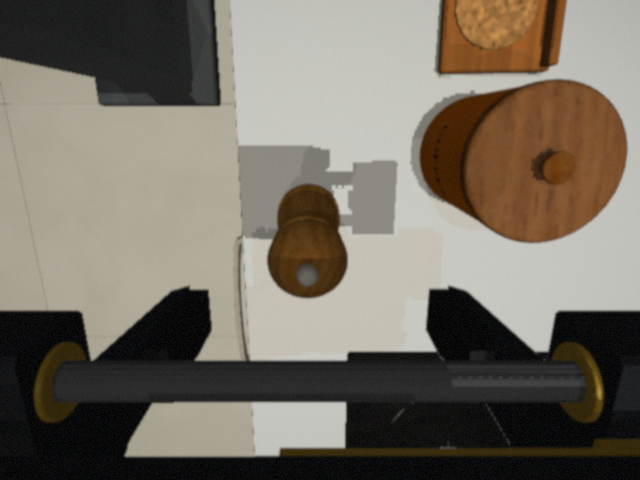

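Knob at (307,272) in w9: a correction of 6 mm in −x and 6.5 mm in −y.

```bash
python3 -m pendant '[[[0,0,0],[-0.006,0.0065,0],1],[[0,0,0],[-0.006,0.0065,0.04],1],[[0,0,0],[-0.006,0.0065,0.08],1],[[0,0,0],[-0.006,0.0065,0.105],1],[[0,0,0],[-0.006,0.0065,0.105],1],[[0,0,0],[-0.006,0.0065,0.105],0],[[0,0,0],[-0.006,0.0065,0.105],0],[[0,0,0],[-0.006,0.0065,0.105],0],[[0,0,0],[-0.006,0.0065,0.105],0],[[0,0,0],[-0.006,0.0065,0.105],0]]' 20
python3 -m pendant '[[[0,0,0],[0,0,0],0],[[0,0,0],[0,0,0],0]]'; python3 pos.py .5945 -.0447 .3
```

```text
clock: 16.55
tool_pos: [0.447, -0.3112, 0.1254]
eef_rot: [1.0, 0.0, 0.0, 0.0]
contact_force: [-0.8, 0.7, 0.1]
opening: 0.569
clock: 16.75
tool_pos: [0.4469, -0.3111, 0.1253]
eef_rot: [1.0, 0.0, 0.0, 0.0]
contact_force: [-0.9, -0.6, 5.0]
opening: 0.531
pos [ 0.4469 -0.3111  0.1253] rot [1.e+00 5.e-04 3.e-04 4.e-04] tool shift [ 0.1476 -0.2664 -0.1747] op 0.531 [-0.9 -0.6  5. ]
```

```bash
python3 -m pendant '[[[0,0,0],[0,0,0],0],[[0,0,0],[0,0,0],0],[[0,0,0],[0,0,0],0]]'; python3 look.py w10
```

```text
clock: 17.05
tool_pos: [0.447, -0.3111, 0.1253]
eef_rot: [1.0, 0.0, 0.0, 0.0]
contact_force: [-0.9, 0.1, 5.9]
opening: 0.535
[ 0.447  -0.3111  0.1253]
```

View pics/w10.png

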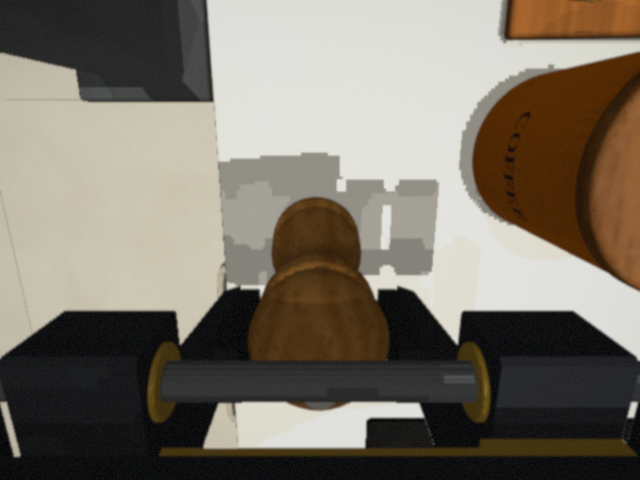

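The mill is centred between the pads in w10. Its opening of 47 mm is a little under the nominal 50 mm. I'll lift gently with more force and check.

```bash
python3 -m pendant '[[[0,0,0],[0,0,-0.005],0],[[0,0,0],[0,0,-0.015],0],[[0,0,0],[0,0,-0.03],0],[[0,0,0],[0,0,-0.05],0],[[0,0,0],[0,0,-0.05],0],[[0,0,0],[0,0,-0.05],0]]' 25; python3 look.py w11
```

```text
clock: 17.7
tool_pos: [0.4466, -0.311, 0.1748]
eef_rot: [1.0, 0.0, 0.0, 0.0]
contact_force: [-1.4, -0.1, -3.2]
opening: 0.534
[ 0.4466 -0.311   0.1748]
```

View pics/w11.png

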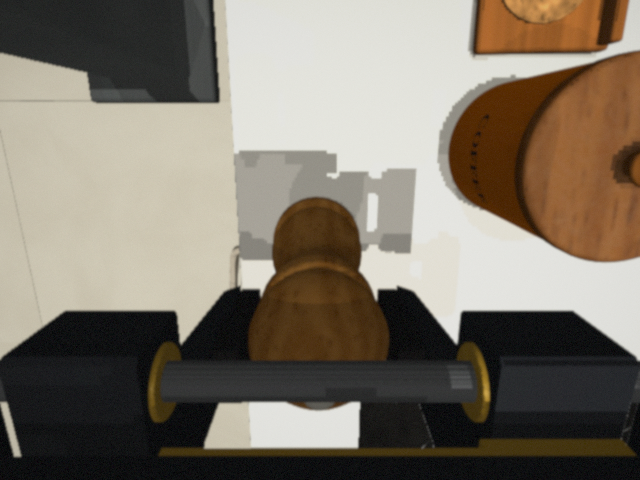

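The mill hangs straight with no slip: w11 looks the same as w10. Next, carry it to pad c.

```bash
python3 -m pendant '[[[0,0,0],[0,-0.02,-0.04],0],[[0,0,0],[0,-0.06,-0.07],0],[[0,0,0],[0,-0.10,-0.10],0],[[0,0,0],[0.01,-0.14,-0.12],0],[[0,0,0],[0.04,-0.18,-0.12],0],[[0,0,0],[0.075,-0.215,-0.12],0],[[0,0,0],[0.11,-0.245,-0.12],0],[[0,0,0],[0.14,-0.26,-0.12],0],[[0,0,0],[0.1475,-0.266,-0.12],0],[[0,0,0],[0.1475,-0.266,-0.12],0]]'
python3 -m pendant '[[[0,0,0],[0,0,0.05],0],[[0,0,0],[0,0,0.09],0],[[0,0,0],[0,0,0.12],0],[[0,0,0],[0,0,0.135],0],[[0,0,0],[0,0,0.135],0],[[0,0,0],[0,0,0.135],0],[[0,0,0],[0,0,0.135],0],[[0,0,0],[0,0,0.135],0]]'; python3 pos.py .5945 -.0445 .1425; python3 look.py w12
```

```text
clock: 18.75
tool_pos: [0.5939, -0.0435, 0.2933]
eef_rot: [1.0, 0.002, -0.001, -0.0]
contact_force: [-0.7, 0.3, -2.3]
opening: 0.526
clock: 19.55
tool_pos: [0.5945, -0.045, 0.161]
eef_rot: [1.0, 0.0, 0.001, 0.0]
contact_force: [-0.3, 0.8, -2.2]
opening: 0.533
pos [ 0.5945 -0.045   0.161 ] rot [1.0e+00 3.0e-04 1.1e-03 1.0e-04] tool shift [-0.     -0.0005  0.0185] op 0.533 [-0.3  0.8 -2.2]
[ 0.5945 -0.045   0.161 ]
```

View pics/w12.png

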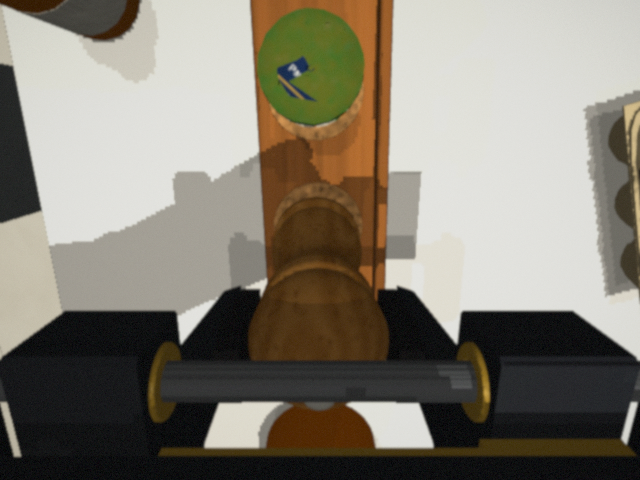

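In w12 pad c's ring sits evenly around the mill foot at about (318,215), and the jar stands upright on b. I'll lower it and release.

```bash
python3 -m pendant '[[[0,0,0],[0,0,0.01],0],[[0,0,0],[0,0,0.016],0],[[0,0,0],[0,0,0.019],0],[[0,0,0],[0,0,0.019],0],[[0,0,0],[0,0,0.019],0],[[0,0,0],[0,0,0.019],0],[[0,0,0],[0,0,0.019],0],[[0,0,0],[0,0,0.019],0]]'; python3 pos.py .5945 -.0445 .1425
```

```text
clock: 20.4
tool_pos: [0.5942, -0.0447, 0.142]
eef_rot: [1.0, 0.0, 0.0, 0.0]
contact_force: [-1.8, 0.1, 11.2]
opening: 0.53
pos [ 0.5942 -0.0447  0.142 ] rot [1.e+00 5.e-04 4.e-04 4.e-04] tool shift [ 0.0003 -0.0002 -0.0005] op 0.53 [-1.8  0.1 11.2]
```

```bash
python3 -m pendant '[[[0,0,0],[0,0,-0.0005],0],[[0,0,0],[0,0,-0.0005],0.85],[[0,0,0],[0,0,-0.0005],0.85],[[0,0,0],[0,0,-0.0005],0.85],[[0,0,0],[0,0,-0.0005],0.85],[[0,0,0],[0,0,-0.03],0.9],[[0,0,0],[0,0,-0.08],1],[[0,0,0],[0,0,-0.13],1],[[0,0,0],[0,0,-0.16],1],[[0,0,0],[0,0,-0.16],1]]'
python3 -m pendant '[[[0,0,0],[-0.145,-0.156,0],1],[[0,0,0],[-0.145,-0.156,0],1],[[0,0,0],[-0.145,-0.156,0],1],[[0,0,0],[-0.145,-0.156,0],1],[[0,0,0],[-0.145,-0.156,0],1],[[0,0,0],[-0.145,-0.156,0.03],1],[[0,0,0],[-0.145,-0.156,0.06],1],[[0,0,0],[-0.145,-0.156,0.06],1],[[0,0,0],[-0.145,-0.156,0.06],1],[[0,0,0],[-0.145,-0.156,0.06],1]]'; python3 pos.py .449 .111 .163; python3 look.py w13
python3 - <<'E'
import cv2,numpy as np
a=cv2.imread("pics/w13.png")
from plant import r
t=r.snapshot("top")["image"][:,:,::-1][190:310,170:480]
cv2.imwrite("pics/m2.png",np.vstack([cv2.resize(a[:400],(560,350)),cv2.resize(t,(560,217),interpolation=cv2.INTER_CUBIC)]))
E
```

```text
clock: 21.4
tool_pos: [0.5965, -0.044, 0.3055]
eef_rot: [1.0, 0.0, 0.005, -0.0]
contact_force: [0.2, 1.0, 0.1]
opening: 0.997
clock: 22.4
tool_pos: [0.4496, 0.1112, 0.2415]
eef_rot: [1.0, 0.0, 0.001, -0.0]
contact_force: [0.3, 0.2, 0.3]
opening: 0.998
pos [0.4496 0.1112 0.2415] rot [ 1.e+00  2.e-04  8.e-04 -3.e-04] tool shift [-0.0006  0.0002  0.0785] op 0.998 [0.3 0.2 0.3]
[0.4496 0.1112 0.2415]
```

View pics/m2.png

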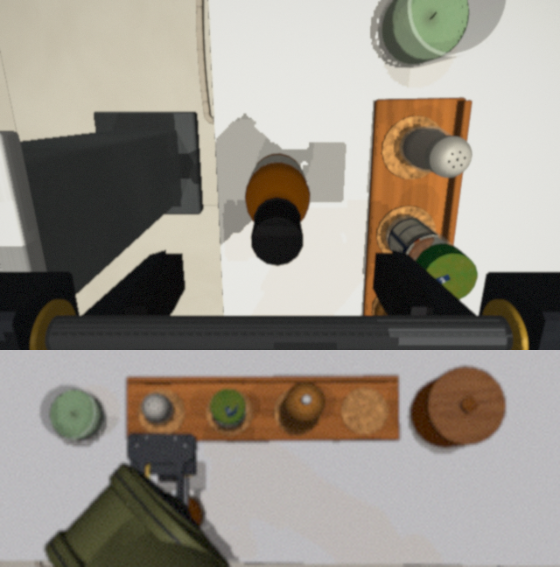

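The shaker, jar and mill all stand on pads a, b and c. The bottle cap is at about (317,272) in w13, directly under the tool.

```bash
python3 -m pendant '[[[0,0,0],[-0.001,-0.0005,0.04],1],[[0,0,0],[-0.001,-0.0005,0.0785],1],[[0,0,0],[-0.001,-0.0005,0.0785],1],[[0,0,0],[-0.001,-0.0005,0.0785],0],[[0,0,0],[-0.001,-0.0005,0.0785],0],[[0,0,0],[-0.001,-0.0005,0.0785],0],[[0,0,0],[-0.001,-0.0005,0.0785],0],[[0,0,0],[-0.001,-0.0005,0.0785],0],[[0,0,0],[-0.001,-0.0005,0.0785],0],[[0,0,0],[-0.001,-0.0005,0.0785],0]]' 30
python3 -m pendant '[[[0,0,0],[0,0,0],0],[[0,0,0],[0,0,0],0]]'; python3 pos.py .5967 -.1399 .3
python3 -m pendant '[[[0,0,0],[0,0,-0.005],0],[[0,0,0],[0,0,-0.015],0],[[0,0,0],[0,0,-0.03],0],[[0,0,0],[0,0,-0.06],0],[[0,0,0],[0,0,-0.06],0]]'; python3 pos.py .5967 -.1399 .3
```

```text
clock: 23.5
tool_pos: [0.4478, 0.1115, 0.1623]
eef_rot: [1.0, 0.0, 0.0, 0.0]
contact_force: [-0.4, -0.9, 0.1]
opening: 0.387
clock: 23.7
tool_pos: [0.448, 0.1117, 0.1623]
eef_rot: [1.0, 0.001, 0.0, -0.0]
contact_force: [1.6, -0.4, 0.9]
opening: 0.341
pos [0.448  0.1117 0.1623] rot [ 1.e+00  5.e-04  2.e-04 -0.e+00] tool shift [ 0.1487  0.2516 -0.1377] op 0.341 [ 1.6 -0.4  0.9]
clock: 24.2
tool_pos: [0.4493, 0.1126, 0.2252]
eef_rot: [1.0, 0.0, 0.003, -0.001]
contact_force: [0.9, 0.7, -3.3]
opening: 0.348
pos [0.4493 0.1126 0.2252] rot [ 1.0e+00  4.0e-04  2.8e-03 -1.2e-03] tool shift [ 0.1474  0.2525 -0.0748] op 0.348 [ 0.9  0.7 -3.3]
```

```bash
python3 -m pendant '[[[0,0,0],[0,0.02,-0.03],0],[[0,0,0],[0,0.05,-0.05],0],[[0,0,0],[0,0.085,-0.05],0],[[0,0,0],[0,0.12,-0.05],0],[[0,0,0],[0,0.155,-0.05],0],[[0,0,0],[0,0.19,-0.05],0],[[0,0,0],[0,0.22,-0.05],0],[[0,0,0],[0,0.24,-0.05],0],[[0,0,0],[0,0.2516,-0.05],0],[[0,0,0],[0,0.2516,-0.05],0]]'
python3 -m pendant '[[[0,0,0],[0.025,0,0],0],[[0,0,0],[0.055,0,0],0],[[0,0,0],[0.085,0,0],0],[[0,0,0],[0.115,0,0],0],[[0,0,0],[0.138,0,0],0],[[0,0,0],[0.1487,0,0],0],[[0,0,0],[0.1487,0,0.03],0],[[0,0,0],[0.1487,0,0.06],0],[[0,0,0],[0.1487,0,0.075],0],[[0,0,0],[0.1487,0,0.075],0]]'
python3 -m pendant '[[[0,0,0],[0,0,0],0],[[0,0,0],[0,0,0],0],[[0,0,0],[0,0,0],0]]'; python3 pos.py .5967 -.1399 .1793; python3 look.py w14
```

```text
clock: 25.2
tool_pos: [0.4474, -0.1415, 0.2717]
eef_rot: [1.0, -0.001, -0.001, 0.0]
contact_force: [0.1, 0.2, -3.5]
opening: 0.341
clock: 26.2
tool_pos: [0.5951, -0.1384, 0.195]
eef_rot: [1.0, 0.002, -0.003, -0.001]
contact_force: [-0.1, -0.6, -3.7]
opening: 0.342
clock: 26.5
tool_pos: [0.5976, -0.1398, 0.1987]
eef_rot: [1.0, 0.0, 0.001, 0.0]
contact_force: [0.1, 0.4, -3.4]
opening: 0.34
pos [ 0.5976 -0.1398  0.1987] rot [1.0e+00 4.0e-04 1.3e-03 2.0e-04] tool shift [-0.0009  0.0001  0.0194] op 0.34 [ 0.1  0.4 -3.4]
[ 0.5976 -0.1398  0.1987]
```

View pics/w14.png

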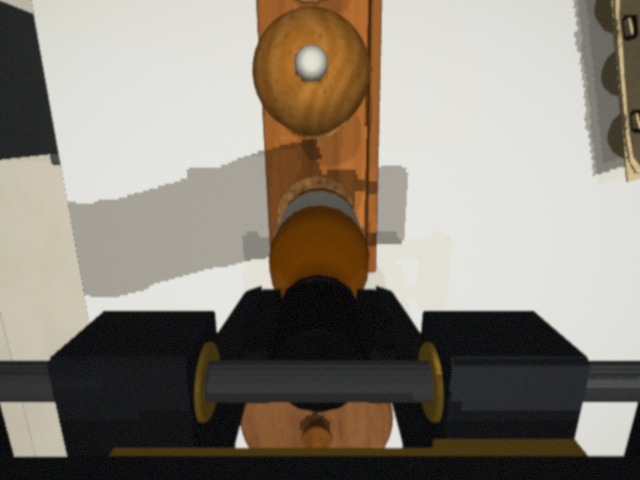

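The bottle is centred over pad d at about (317,200), with the mill upright behind it. I'll lower it and release.

```bash
python3 -m pendant '[[[0,0,0],[-0.001,0,0.01],0],[[0,0,0],[-0.001,0,0.016],0],[[0,0,0],[-0.001,0,0.019],0],[[0,0,0],[-0.001,0,0.019],0],[[0,0,0],[-0.001,0,0.019],0],[[0,0,0],[-0.001,0,0.019],0],[[0,0,0],[-0.001,0,0.019],0],[[0,0,0],[-0.001,0,0.019],0]]'; python3 pos.py .5967 -.1399 .1793
```

```text
clock: 27.35
tool_pos: [0.5956, -0.1399, 0.1792]
eef_rot: [1.0, 0.0, -0.0, 0.0]
contact_force: [-3.1, -0.4, 7.5]
opening: 0.341
pos [ 0.5956 -0.1399  0.1792] rot [ 1.e+00  4.e-04 -0.e+00  4.e-04] tool shift [ 0.0011  0.     -0.0001] op 0.341 [-3.1 -0.4  7.5]
```

```bash
python3 -m pendant '[[[0,0,0],[0.0005,0,-0.0005],0],[[0,0,0],[0.0005,0,-0.0005],0.5],[[0,0,0],[0.0005,0,-0.0005],0.7],[[0,0,0],[0.0005,0,-0.0005],0.8],[[0,0,0],[0.0005,0,-0.0005],0.8],[[0,0,0],[0.0005,0,-0.0005],0.8],[[0,0,0],[0.0005,0,-0.03],0.8],[[0,0,0],[0.0005,0,-0.08],0.8],[[0,0,0],[0.0005,0,-0.12],0.8],[[0,0,0],[0.0005,0,-0.12],0.8]]'
python3 -m pendant '[[[0,0,0],[-0.05,0,0],1],[[0,0,0],[-0.10,0.03,0],1],[[0,0,0],[-0.15,0.08,0],1],[[0,0,0],[-0.15,0.13,0],1],[[0,0,0],[-0.15,0.18,0],1],[[0,0,0],[-0.15,0.18,0],1],[[0,0,0],[-0.15,0.18,0],1],[[0,0,0],[-0.15,0.18,0],1]]'
python3 - <<'E'
import cv2,numpy as np
from plant import r
from h import *
t=r.snapshot("top"); c=r.snapshot("scene")["image"][:,:,::-1]
cv2.imwrite("pics/fin.png",np.vstack([cv2.resize(t["image"][:,:,::-1][190:310,170:480],(600,232),interpolation=cv2.INTER_CUBIC),cv2.resize(c[120:360,90:490],(600,360))]))
np.savez("topf.npz",**{k:t[k] for k in ("image","mtx","R","t")})
E
```

```text
clock: 28.35
tool_pos: [0.5997, -0.1392, 0.3043]
eef_rot: [1.0, 0.0, 0.006, 0.0]
contact_force: [-0.6, 0.6, -0.4]
opening: 0.806
clock: 29.15
tool_pos: [0.4461, -0.3194, 0.2975]
eef_rot: [1.0, 0.0, -0.0, -0.001]
contact_force: [0.8, 0.9, -0.4]
opening: 0.999
```

View pics/fin.png

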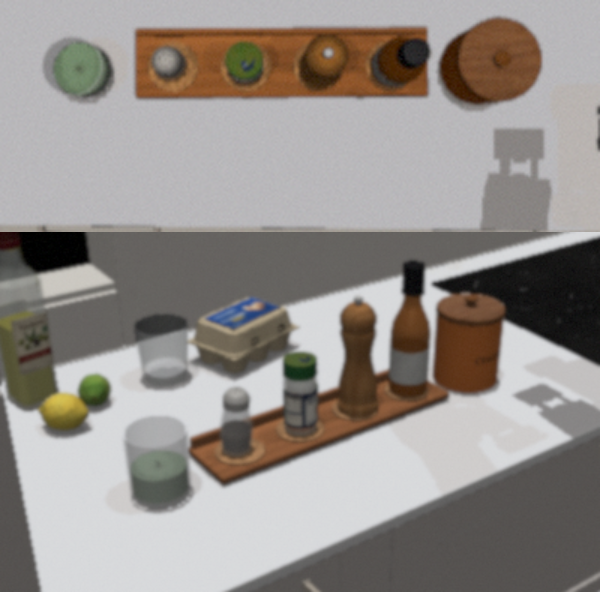

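All four stand upright in order, and the canister and candle look unmoved. I'll do a numeric check, then hand in.

Run:
```python
from h import *; from plant import r
s=dict(np.load("topf.npz"))
for n,u,z,p in [("shaker",(256.8,222.),.105,(.5897,.1454)),("jar",(296.6,222.6),.123,(.592,.0503)),("mill",(339,216.9),.187,(.5943,-.0448)),("bottle",(383.4,217.4),.212,(.5967,-.1399)),("can",(428,220.3),.13,(.594,-.2534)),("candle",(211.5,225),.04,(.5844,.2594))]:
    q=ray(s,u,z); print(n,((q[:2]-p)*1000).round(1),"mm")
a=dict(np.load("top0.npz"))["image"].astype(int); b=s["image"].astype(int); d=abs(a-b).max(2)
print("diff canister",d[195:245,410:455].mean().round(1),"candle",d[208:242,192:228].mean().round(1),"blank",d[245:260,230:390].mean().round(1))
```

```text
shaker [-1.7 -3.6] mm
jar [-5.6 -1.9] mm
mill [0.5 0.1] mm
bottle [-4.   2.9] mm
can [1.6 0. ] mm
candle [-0.   1.2] mm
diff canister 6.3 candle 6.5 blank 8.4
```

```bash
python3 -c "
from plant import r
print(r.finish_job())"
```

```text
the job is handed in; nothing more can be done
None
```

All four seasonings are standing on the rail, each on its own pad, and the job is handed in at about 29 s of the 106 s allowed. From the canister (right) to the candle (left) the order is bottle (pad d), mill (c), jar (b), shaker (a). I placed them shortest first.

**Position:** The last pictures show all four upright on their pads. By-eye readings of the top view put the mill within 1 mm of its pad centre, the shaker about 4 mm off, the bottle about 5 mm off and the jar about 6 mm off. The error of that method is about 3–4 mm. The tool readings when I released each item were within about 2 mm of the pad centres.

**Canister and candle:** Comparing the first and last top images shows no change beyond image noise, so both stayed where they were.

**Robot:** The gripper is open and clear of everything.

**One mismatch:** The mill's grip read about 47 mm where 50 mm was expected, but it held without slipping.

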